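# Prop the airing cabinet's door open on its stay

### The arm

A 6-joint arm with a two-finger parallel gripper is mounted at the origin on a cart in front of the work surface, level with it; the furniture and walls round the work are solid. World frame = base frame: x ahead of the robot, y to its left, z up, the work surface at z = 0. Lengths are in m, angles in rad, forces in N, time in s.
With the tool pointing down it reaches from about 0.25 to 0.725 m from the base axis. Payload 4 kg.
Tool frame: the origin (TCP) lies midway between the tips of the shut fingers; the grasp point (between the pads) lies 19 mm behind it; y points along the fingers, z is the direction in which the jaws open and shut, and the axes are right-handed (so a half turn about y gives the same grasp; the last joint's range is limited). The gripper opens to 85 mm and grips with 20 to 120 N. Pads are 22 mm wide; open, the fingers measure 114 mm over their backs; the gripper's body (76 mm by 85 mm) begins 54 mm behind the grasp point. The pads swing forward as they close: fully open they stand 13 mm farther back than shut.
Start: joints at [-1.264, 0.241, 0.005, 1.335, 0, 1.571], TCP at [0.151, -0.477, 0.231] pointing down, gripper open.
Joint ranges: [-2.72, 2.72], [-1.05, 1.87], [-1.09, 1.28], [-1.99, 2.15], [-1.42, 1.44], [-3.14, 3.14]. Speed limits (rad/s): [2.79, 2.79, 3.14, 3.14, 3.14, 3.14].

### API

Orientations are given as a unit quaternion [x, y, z, w].
In Python, from workcell import bot gives the robot as it stands. The module is installed in compiled form; this text tells all that it offers.
- The arm moves only by the shell command python3 -m handwheel 'ROWS' [OPENING]. ROWS is JSON, a list of rows, each a list of 6 numbers: the shift along the tool's x, y, z in units of 25 mm (1.0 is 25 mm), then the turn, a rotation vector about the tool's x, y, z in units of 10 degrees (1.0 is 10 degrees). A call has exactly 5 rows; each row is the pose to reach, as a shift and turn from the pose commanded when the call began, along the tool's axes at that moment; what a row does not reach only later rows make up. A row lasts 1/8 s, in which the tool goes at most 62.5 mm and 10.7 degrees, less where a joint would pass 70% of its speed; a pose out of reach is approached as far as the arm can. A call with a gripper value outside its range is refused whole. OPENING is the gripper command: -1 is shut, 1 is fully open, values between are in proportion, set as the call begins (- or left out, the last holds). The fingers move at their own pace and stop on an object; the grip force is fixed at half the most. Time passes only in rows, so rows that repeat a pose let the fingers close, or fill a call up. It gives the time, the measured TCP pose, the force and the opening at its end, in the units of the state.
- bot.get_obs(): the state, without advancing time (a new reading comes with each control period).
- bot.camera(name): name is "scene" or "side" or "wrist"; returns a dict with "color" (480x640x3 uint8, red, green, blue), "fx", "fy", "cx", "cy" (pixels), "dist_coeffs" ([k1, k2, p1, p2, k3] as OpenCV has them; the pictures are not rectified), "rvec" (rotation vector, rad) and "tvec" (3), from world to camera coordinates, as OpenCV has them. Camera axes: x right, y down, z forward; pixel columns grow to the right and rows downward; lengths in m; the calibration is good to about 2 mm. A picture is of the moment at which its call begins. There is no depth.
- bot.job_done(): hands the job in, once; it reports no verdict.
The state is a dict: "clock": time; "joint_pos": joint angles; "joint_vel": joint speeds; "tau": joint torques, N m; "eef_pos": TCP position; "tool_rot": TCP orientation; "ft_force": force on the tool from outside, world axes, zero at the start; "ft_torque": the same for the moment, N m; "grip_width": finger opening in m.
Only numpy, scipy, OpenCV 4.12 (cv2) and the standard library are available. Lean on these libraries where they do the work, as an engineer would, in place of code of your own. Each camera call takes 0.05 s, during which the arm holds its last target.

### The job

Prop the small cabinet's glazed door open so that its contents can air: take the perforated stay bar by its knob, swing the door open with it, and drop the second hole from the knob over the small peg on top of the cabinet, so that the bar lies flat again and the sprung door stays open by itself. The peg is slight and not always in exactly the same spot: feel for it gently, never force the bar down or sideways onto it, and leave the other things where they are.

Things in the scene. Friction and masses are not known exactly. Their poses are not given: they have to be found in the camera images.
- case: Small light-wood cabinet, 140 deep x 260 wide x 160 mm high, standing still on the worktop. Origin: on the worktop under the middle of its front edge. x points from the front into the cabinet, y to its left (as the robot sees it), z up. The door hangs in front of it; the door's upright hinge axis is at x = -10, y = -125 mm in this frame.
- door: Glazed door, 250 wide, 154 mm high, hung at its right edge, left edge opening towards the robot; a spring shuts it with 0.2 to 0.3 N m. Origin: at the door's lower edge on the axis of the stay's stud, 135 mm from the hinge axis; y along the door away from the hinge, x to the cabinet, z up. t = its yaw less the cabinet's: 0 shut, up to 1.4 rad. Origin at x = -10 - 135 sin t, y = -125 + 135 cos t mm in the case's frame.
- stay_pivot (a joint): Turning of the stay bar about the upright stud on the door's top edge, nearly free: 0 when the bar points along the door away from its hinge, grows (rad) as the knob end swings backwards over the cabinet. With door angle t and this value s, the bar points along (sin(s - t), cos(s - t)) in the x, y of case.
- stay: The stay: flat steel bar 28 wide, 5 mm thick, hinged on the stud so that its knob end can be lifted freely; by itself it lies level on a stop, underside 170.5 mm above the worktop, or rests on the peg's top. Weight 0.1 to 0.2 kg. Origin: on the stud's axis at the bar's underside; x along the bar to the knob, z up. Four round through holes 9 mm wide at x = 116, 136, 156 and 176 mm; round dark knob at x = 200 mm.
- knob (a point): Point on the axis of the stay's round dark upright knob, 18 mm above the bar's underside, 200 mm along the bar from the stud. Knob: shank 16 mm wide from 5 to 31 mm above the bar's underside, cap 21 mm wide from 31 to 37 mm.
- chosen_hole (a point): Centre of the second hole from the knob (156 mm along the bar from the stud), at the bar's underside.
- top_rail: Light-wood strip on the cabinet's top. Origin: at the cabinet's top (z 160 mm) under the peg's nominal place, x = 40, y = 95 mm in the frame of case, axes parallel. The real peg (upright, steel, 7 mm thick, domed top at z 181.5 mm, 11 mm above a level bar's underside) is up to 10 mm off to either side along y, x exact; its place is not measured. It bears 20 N at most.
- tin: Flat tin, 86 mm wide, 40 mm high, standing on the cabinet's top at the back; leave it. Origin: centre of its underside.
- mug: Mug, 84 mm wide, 91 mm high, on the worktop left of the cabinet; leave it. Origin: under it.
- jar: Jar, 65 mm wide, 100 mm high, on the worktop; leave it. Origin: centre of its underside.
- tomato: Tomato, 70 mm, on the worktop; leave it. Origin: under it.
- timer: Round kitchen timer, 62 mm wide, 50 mm high, on the worktop; leave it. Origin: centre of its underside.

How it is judged:
By the outcome, as a careful person would: the job done as asked, in the order asked, and still so for the second after the job is handed in, with the robot touching nothing.
It also fails if it takes over 64 s, if anything falls off the work surface, if the arm or the gripper's body presses on something with over 40 N, if the wrist force passes 120 N, or if a joint passes its speed limit or range.

## Working session

There is one attempt and no reset: what is moved stays moved. The work goes in short steps, Python scripts to look and compute and a shell command to move; the robot and the scene stay as the last step left them, time stands still between calls to the robot, and variables do not carry over. Pictures are saved under pics/ and viewed, and the job is handed in when it is done.

```bash
mkdir -p pics
python3 - <<'E'
from workcell import bot
import cv2,pickle
o=bot.get_obs();print(o)
d={}
for n in("scene","side","wrist"):
    c=bot.camera(n);d[n]=c;cv2.imwrite(f"pics/{n}0.png",c["color"][:,:,::-1])
    print(n,c["fx"],c["rvec"],c["tvec"],c["dist_coeffs"])
pickle.dump(d,open("c0.pkl","wb"))
E
```

```text
{'clock': 0.0, 'joint_pos': array([-1.26400446e+00,  2.41427477e-01,  3.69460562e-03,  1.33520595e+00,
        2.97416848e-05,  1.57077835e+00]), 'joint_vel': array([-0.00121772, -0.00042934, -0.0005525 ,  0.00119721, -0.00025987,
        0.0005556 ]), 'tau': array([-9.38933808e-04, -3.72314537e+01,  2.52409369e+01,  1.70999730e-02,
       -1.56107326e-04,  2.10809802e-06]), 'eef_pos': array([ 0.15081338, -0.47603177,  0.23039443]), 'tool_rot': array([-0.10815398,  0.69955269, -0.69805229,  0.10794329]), 'ft_force': array([-0.39804492, -0.15679853, -0.30559797]), 'ft_torque': array([ 0.02269698, -0.02878629,  0.00809604]), 'grip_width': 0.08541379564219333}
scene 575.5829738383487 [ 2.20383171 -0.57558376  0.27008194] [-0.475933    0.13735996  1.53582839] [-0.0892788  0.         0.         0.         0.       ]
side 614.662901480082 [ 0.07325877 -2.5566818   1.78399449] [0.46550559 0.20812799 1.25023796] [-0.14700693  0.          0.          0.          0.        ]
wrist 391.1456426091391 [-2.32816357  1.70489697  0.2640734 ] [-0.49947655 -0.03778843  0.37975471] [0.01344588 0.         0.         0.         0.        ]
```

View pics/scene0.png

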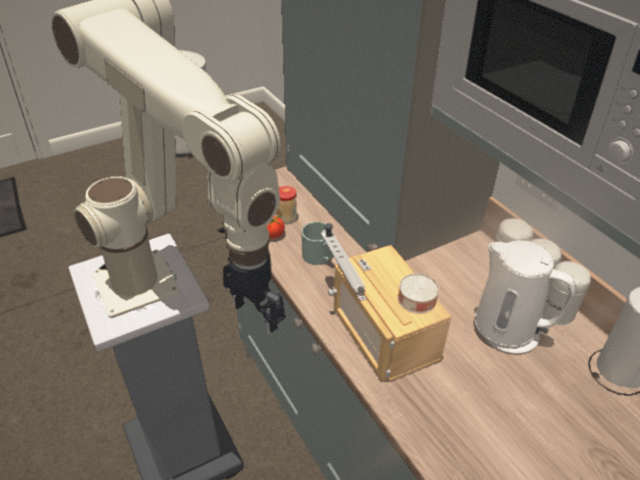

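View pics/side0.png

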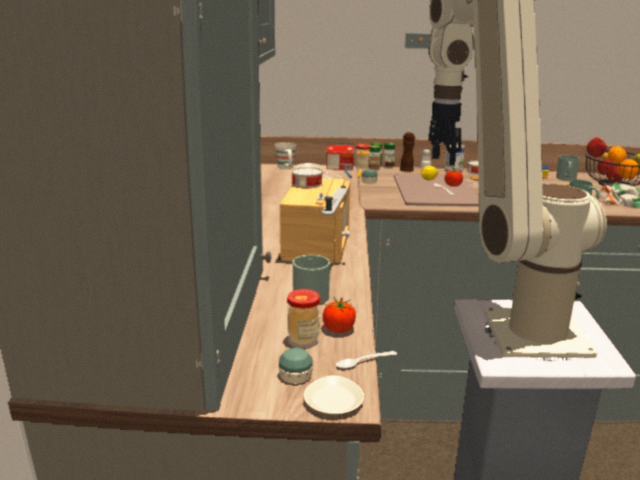

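View pics/wrist0.png

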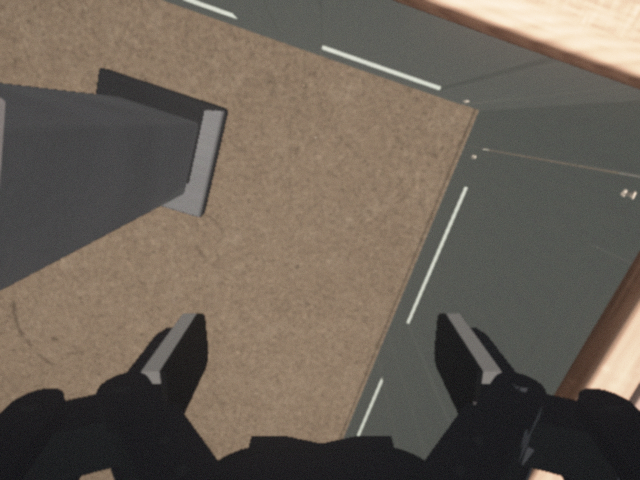

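The scene view shows the cabinet at about (395,310), the stay bar from (362,292) to the knob at about (328,231), and the tin at (418,292). The side view shows the knob near (328,203). I'll enlarge both.

Run:
```python
import cv2,pickle
d=pickle.load(open("c0.pkl","rb"))
a=d["scene"]["color"][210:390,290:460,::-1];cv2.imwrite("pics/s1.png",cv2.resize(a,None,fx=3.3,fy=3.3,interpolation=cv2.INTER_CUBIC))
a=d["side"]["color"][150:280,260:380,::-1];cv2.imwrite("pics/s2.png",cv2.resize(a,None,fx=4.5,fy=4.5,interpolation=cv2.INTER_CUBIC))
```

```text
(no output)
```

View pics/s1.png

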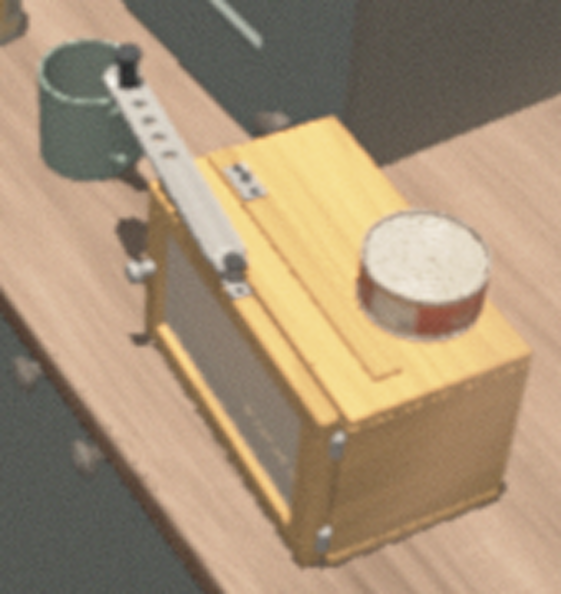

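View pics/s2.png

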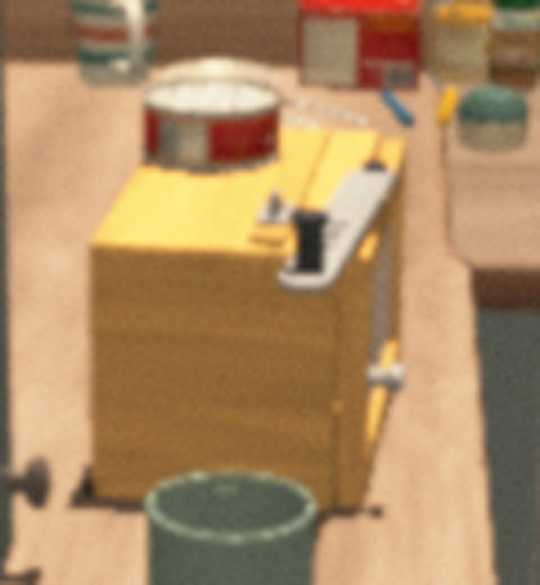

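```bash
cat > h.py <<'E'
import numpy as np,cv2,pickle
from scipy.optimize import least_squares
from scipy.spatial.transform import Rotation as R
def proj(c,P):
    K=np.array([[c["fx"],0,c["cx"]],[0,c["fy"],c["cy"]],[0,0,1.]])
    return cv2.projectPoints(np.array(P,float).reshape(-1,3),np.array(c["rvec"]),np.array(c["tvec"]),K,np.array(c["dist_coeffs"]))[0].reshape(-1,2)
def ray(c,uv):
    K=np.array([[c["fx"],0,c["cx"]],[0,c["fy"],c["cy"]],[0,0,1.]])
    n=cv2.undistortPoints(np.array([[uv]],float),K,np.array(c["dist_coeffs"])).ravel()
    M=cv2.Rodrigues(np.array(c["rvec"]))[0];o=-M.T@np.array(c["tvec"]);return o,M.T@np.array([n[0],n[1],1])
def atz(c,uv,z):
    o,d=ray(c,uv);return o+d*(z-o[2])/d[2]
def w(case,p):
    x,y,a=case;p=np.atleast_2d(p);return np.c_[x+np.cos(a)*p[:,0]-np.sin(a)*p[:,1],y+np.sin(a)*p[:,0]+np.cos(a)*p[:,1],p[:,2]]
E
python3 - <<'E'
from h import *
d=pickle.load(open("c0.pkl","rb"));S,D=d["scene"],d["side"]
P=[[.14,.13,.16],[.14,-.13,.16],[.14,-.13,0],[0,-.13,.16]];p=[[391.2,245.2],[450.6,317.6],[441.5,358.5],[395.5,337.3]]
Q=[[.14,.13,.16],[.14,.13,0],[0,.13,.16]];q=[[281.1,204.4],[281.1,261.1],[334,205.1]]
f=lambda v:np.r_[(proj(S,w(v,P))-p).ravel(),(proj(D,w(v,Q))-q).ravel()]
r=least_squares(f,[.5,0,0]);print(r.x,r.fun.reshape(-1,2).round(1))
v=r.x
print("knob scene",atz(S,(328.8,225.2),.2075),"side",atz(D,(329.3,197.3),.2075),"expect",w(v,[[-.01,.21,.2075]]))
print(proj(S,w(v,[[-.01,.21,.2075],[-.01,.01,.1755],[.04,.095,.1815]])),proj(D,w(v,[[-.01,.21,.2075],[.04,.095,.1815]])))
E
```

```text
[ 0.42173127 -0.46862213 -0.07949403] [[-1.2 -1.1]
 [ 1.  -1.7]
 [-0.9  3.4]
 [ 0.4  0. ]
 [-1.3 -1.1]
 [-0.6  0.7]
 [ 1.   0.8]]
knob scene [ 0.44717174 -0.2627147   0.2075    ] side [ 0.44479549 -0.25450366  0.2075    ] expect [[ 0.42843902 -0.2584912   0.2075    ]]
[[321.2378789  226.62762362]
 [359.95517686 289.7196397 ]
 [361.61761917 257.85783156]] [[336.31869041 196.97052234]
 [320.9176857  192.97588364]]
```

Run:
```python
from h import *
from workcell import bot
o=bot.get_obs()
print(R.from_quat(o["tool_rot"]).as_matrix().round(3))
d=pickle.load(open("c0.pkl","rb"));S,D=d["scene"],d["side"]
print("corner z0",atz(S,(405,260),0),"tin top",atz(S,(290+425/3.3,210+253/3.3),.2))
c=d["wrist"];M=cv2.Rodrigues(c["rvec"])[0];pos=-M.T@c["tvec"];Rt=R.from_quat(o["tool_rot"]).as_matrix()
print("cam in tool",Rt.T@(pos-o["eef_pos"]),"axes(cols x,y,z)",(Rt.T@M.T).round(3))
# moves to above knob
def rows(o,target,Rtgt):
    return (Rt.T@(np.array(target)-o["eef_pos"])/.025).round(2),(np.degrees(R.from_matrix(Rt.T@Rtgt).as_rotvec())/10).round(2)
b=.0795-.09 # bar heading from +y ... world heading angle = 90deg + yaw - s
h=np.pi/2-.0795-.07
for z in ([-np.sin(h),np.cos(h),0],[np.sin(h),-np.cos(h),0]):
    y=np.array([0,0,-1.]);z=np.array(z);x=np.cross(y,z);T=np.c_[x,y,z]
    print(rows(o,[.446,-.259,.30],T),T.round(2).tolist())
```

```text
[[-0.953 -0.     0.302]
 [-0.302  0.002 -0.953]
 [ 0.    -1.    -0.002]]
corner z0 [ 0.68832464 -0.2816526   0.        ] tin top [ 0.51463688 -0.53263007  0.2       ]
cam in tool [-0.07750652 -0.14191135  0.0005689 ] axes(cols x,y,z) [[ 0.     0.954  0.3  ]
 [ 0.001 -0.3    0.954]
 [ 1.    -0.    -0.001]]
(array([-13.88,  -2.77,  -4.72]), array([1.000e-02, 1.161e+01, 1.000e-02])) [[0.15, 0.0, -0.99], [0.99, 0.0, 0.15], [0.0, -1.0, 0.0]]
(array([-13.88,  -2.77,  -4.72]), array([ 0.01, -6.39, -0.01])) [[-0.15, 0.0, 0.99], [-0.99, 0.0, -0.15], [-0.0, -1.0, 0.0]]
```

```bash
python3 -m handwheel '[[-2.3,-2.5,-0.8,0,-1.05,0],[-4.6,-2.8,-1.6,0,-2.1,0],[-6.9,-2.8,-2.4,0,-3.15,0],[-9.2,-2.8,-3.2,0,-4.2,0],[-11.4,-2.8,-3.9,0,-5.25,0]]' 1
cat >> h.py <<'E'
def rows(o,target,Rtgt):
    Rt=R.from_quat(o["tool_rot"]).as_matrix()
    return (Rt.T@(np.array(target)-o["eef_pos"])/.025).round(2),(np.degrees(R.from_matrix(Rt.T@Rtgt).as_rotvec())/10).round(2)
def vert(h,tilt=0):
    # tool down, jaw axis perpendicular to bar heading h; tilt: bar knob-end raised
    z=np.array([np.sin(h),-np.cos(h),0]);y=np.array([0,0,-1.]);x=np.cross(y,z)
    b=np.array([np.cos(h),np.sin(h),0]); ax=np.cross(b,[0,0,1.])
    return R.from_rotvec(ax*tilt).as_matrix()@np.c_[x,y,z]
E
python3 - <<'E'
from h import *
from workcell import bot
print(rows(bot.get_obs(),[.446,-.259,.30],vert(np.pi/2-.15)))
E
```

```text
clock: 0.78
eef_pos: [0.3857, -0.3026, 0.3013]
tool_rot: [0.408, -0.578, 0.578, -0.408]
ft_force: [0.9, -0.6, -0.0]
grip_width: 0.0852
(array([-2.45,  0.05,  1.69]), array([-0. , -1.1,  0. ]))
```

```bash
python3 -m handwheel '[[-1.2,0,0.8,0,-0.5,0],[-2.4,0,1.7,0,-1.1,0],[-2.45,0,1.7,0,-1.1,0],[-2.45,0,1.7,0,-1.1,0],[-2.45,0,1.7,0,-1.1,0]]' 1
python3 - <<'E'
from h import *
from workcell import bot
o=bot.get_obs()
d={}
for n in("scene","side","wrist"):
    c=bot.camera(n);d[n]=c;cv2.imwrite(f"pics/{n}1.png",c["color"][:,:,::-1])
pickle.dump((o,d),open("c1.pkl","wb"))
E
```

```text
clock: 1.4
eef_pos: [0.4444, -0.2614, 0.3013]
tool_rot: [-0.459, 0.538, -0.538, 0.459]
ft_force: [0.6, -0.0, 0.6]
grip_width: 0.0852
```

View pics/wrist1.png

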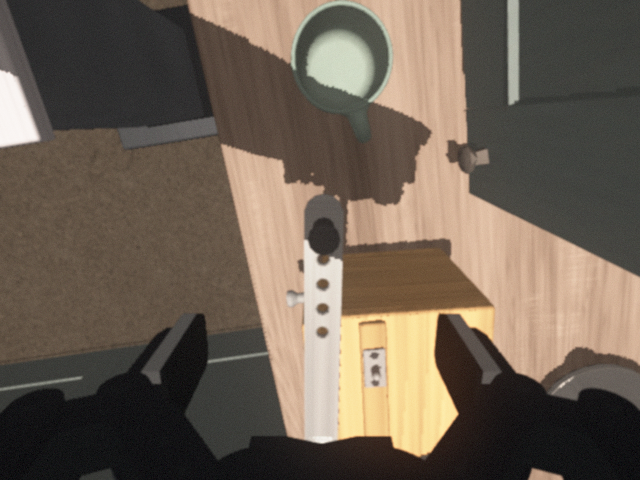

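View pics/scene1.png

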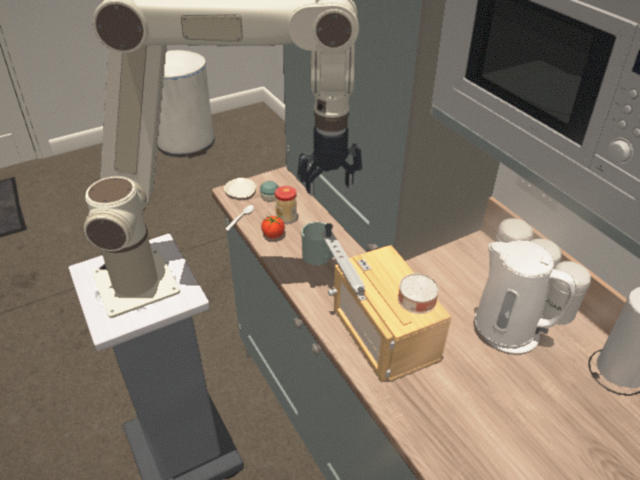

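The wrist view shows the knob at about (323,237), four holes below it along column 323, and the peg plate with two screws and a peg near (375,370).

Run:
```python
from h import *
o,d=pickle.load(open("c1.pkl","rb"))
a=d["wrist"]["color"][180:440,270:500,::-1];cv2.imwrite("pics/w1c.png",cv2.resize(a,None,fx=2.3,fy=2.3,interpolation=cv2.INTER_CUBIC))
a=d["wrist"]["color"][330:400,340:420,::-1];cv2.imwrite("pics/w1d.png",cv2.resize(a,None,fx=8,fy=8,interpolation=cv2.INTER_CUBIC))
```

```text
(no output)
```

View pics/w1c.png

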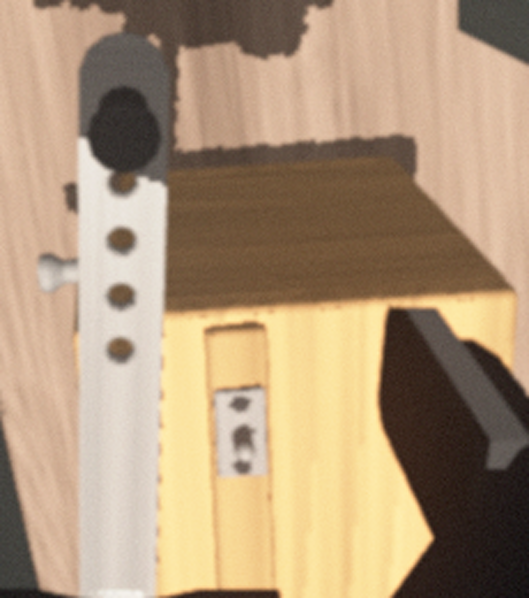

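View pics/w1d.png

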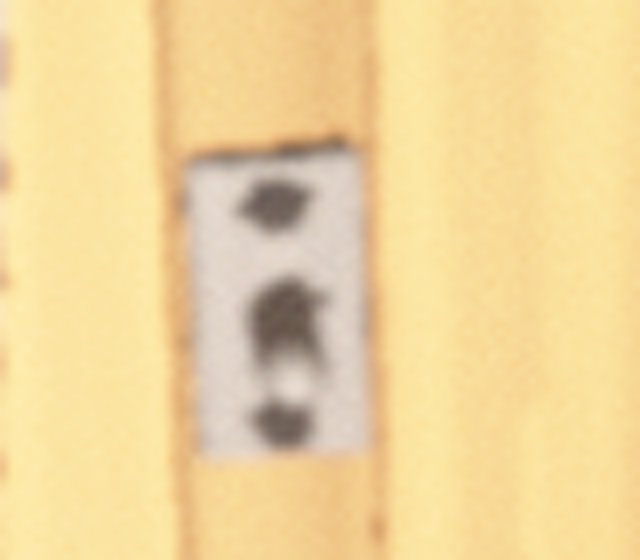

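Run:
```python
from h import *
o,d=pickle.load(open("c1.pkl","rb"));W=d["wrist"];S=d["scene"];D=d["side"]
g=lambda x,y:(x/2.3+270,y/2.3+180)
print("knob",atz(W,g(124,130),.2075))
H=np.array([atz(W,g(*p),.1755) for p in [(123,182),(122,240),(121,295),(120,349)]]);print("holes",H,np.diff(H,axis=0))
print("peg",atz(W,(376.5,377.5),.1812))
print("screws",atz(W,(340+275/8,330+203/8),.163),atz(W,(340+285/8,330+427/8),.163))
v=None
P=[[.14,.13,.16],[.14,.13,0]];p=[g(511,292),g(396,157)]
S0=[[.14,.13,.16],[.14,-.13,.16],[.14,-.13,0],[0,-.13,.16]];s0=[[391.2,245.2],[450.6,317.6],[441.5,358.5],[395.5,337.3]]
Q=[[.14,.13,.16],[.14,.13,0],[0,.13,.16]];q=[[281.1,204.4],[281.1,261.1],[334,205.1]]
E=[atz(W,g(*k),.16) for k in((165,312),(511,292))];print("edge",E)
f=lambda v:np.r_[(proj(W,w(v,P))-p).ravel(),(proj(S,w(v,S0))-s0).ravel(),(proj(D,w(v,Q))-q).ravel()]
r=least_squares(f,[.42,-.47,-.08]);print(r.x,r.fun.reshape(-1,2).round(1))
print("peg nominal",w(r.x,[.04,.095,.16]))
```

```text
knob [ 0.44844576 -0.2556016   0.2075    ]
holes [[ 0.44423752 -0.28191631  0.1755    ]
 [ 0.44082576 -0.30151496  0.1755    ]
 [ 0.4374406  -0.32086018  0.1755    ]
 [ 0.43397753 -0.34061384  0.1755    ]] [[-3.41175914e-03 -1.95986507e-02 -5.55111512e-17]
 [-3.38516593e-03 -1.93452185e-02  0.00000000e+00]
 [-3.46306512e-03 -1.97536563e-02  0.00000000e+00]]
peg [ 0.47032381 -0.38408243  0.1812    ]
screws [ 0.47197061 -0.37628518  0.163     ] [ 0.46980247 -0.40348358  0.163     ]
edge [array([ 0.45048248, -0.33758622,  0.16      ]), array([ 0.57016669, -0.34868831,  0.16      ])]
[ 0.42210568 -0.46839294 -0.08168008] [[ 2.7  1.4]
 [-4.5 -1.7]
 [-0.9 -1.1]
 [ 1.  -1.7]
 [-0.9  3.4]
 [ 0.4 -0.1]
 [-1.5 -1.1]
 [-0.9  0.7]
 [ 0.8  0.8]]
peg nominal [[ 0.4697233  -0.37697324  0.16      ]]
```

Run:
```python
from h import *
from workcell import bot
print(rows(bot.get_obs(),[.4484,-.2572,.183],vert(np.pi/2-.173)))
```

```text
(array([-0.19,  4.74,  0.12]), array([-0.  ,  0.09,  0.  ]))
```

```bash
python3 -m handwheel '[[-0.2,1.5,0.12,0,0.1,0],[-0.2,3,0.12,0,0.1,0],[-0.2,4,0.12,0,0.1,0],[-0.2,4.4,0.12,0,0.1,0],[-0.2,4.7,0.12,0,0.1,0]]' 1
python3 - <<'E'
from h import *
from workcell import bot
o=bot.get_obs();print(o["eef_pos"],o["ft_force"])
d={}
for n in("side","wrist","scene"):
    c=bot.camera(n);d[n]=c
cv2.imwrite("pics/wrist2.png",d["wrist"]["color"][:,:,::-1])
a=np.hstack([cv2.resize(d["side"]["color"][130:230,270:390],None,fx=3.3,fy=4,interpolation=2),cv2.resize(d["scene"]["color"][150:310,280:440],(400,400),interpolation=2)])
cv2.imwrite("pics/ss2.png",a[:,:,::-1])
E
```

```text
clock: 2.17
eef_pos: [0.4492, -0.2568, 0.184]
tool_rot: [0.455, -0.541, 0.542, -0.455]
ft_force: [0.2, -0.8, 0.2]
grip_width: 0.0853
[ 0.44917634 -0.25682689  0.18403243] [ 0.21650739 -0.75001763  0.24883517]
```

View pics/wrist2.png

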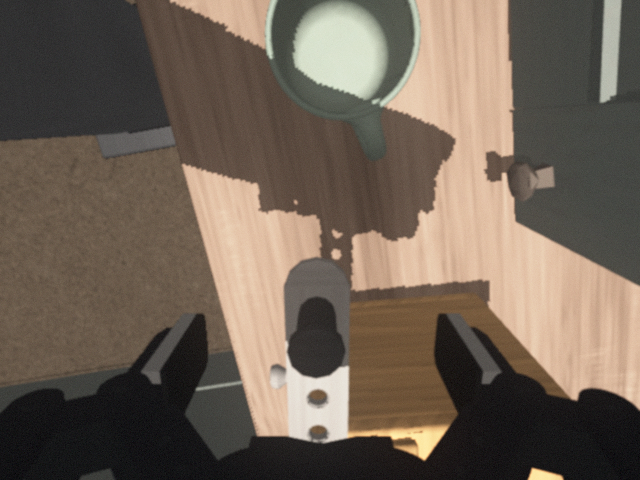

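View pics/ss2.png

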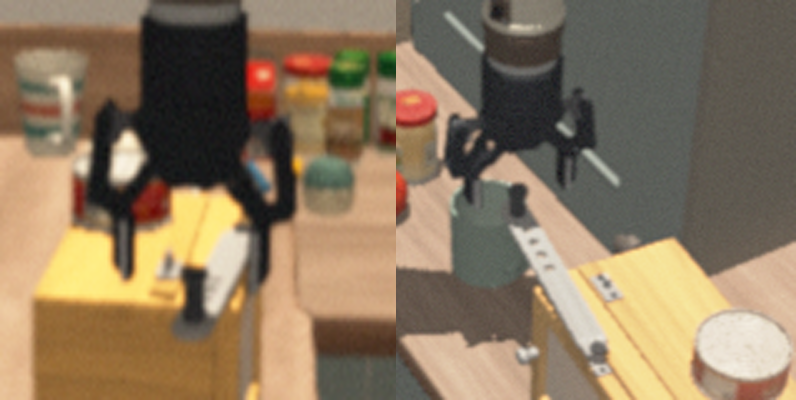

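The cap sits centred between the jaws, at (317,350) against fingers at about 195 and 445. I'll close now.

```bash
python3 -m handwheel '[[0,0,0,0,0,0],[0,0,0,0,0,0],[0,0,0,0,0,0],[0,0,0,0,0,0],[0,0,0,0,0,0]]' -1;  python3 - <<'E'
from h import *
from workcell import bot
o=bot.get_obs();print(o["grip_width"])
d={}
for n in("side","wrist","scene"):
    c=bot.camera(n);d[n]=c
cv2.imwrite("pics/wrist3.png",d["wrist"]["color"][:,:,::-1])
a=np.hstack([cv2.resize(d["side"]["color"][130:230,270:390],None,fx=3.3,fy=4,interpolation=2),cv2.resize(d["scene"]["color"][150:310,280:440],(400,400),interpolation=2)])
cv2.imwrite("pics/ss3.png",a[:,:,::-1])
E
```

```text
clock: 2.95
eef_pos: [0.4491, -0.2563, 0.1838]
tool_rot: [-0.455, 0.541, -0.541, 0.455]
ft_force: [-0.1, 0.9, 0.7]
grip_width: 0.0179
0.01786957381180826
```

View pics/wrist3.png

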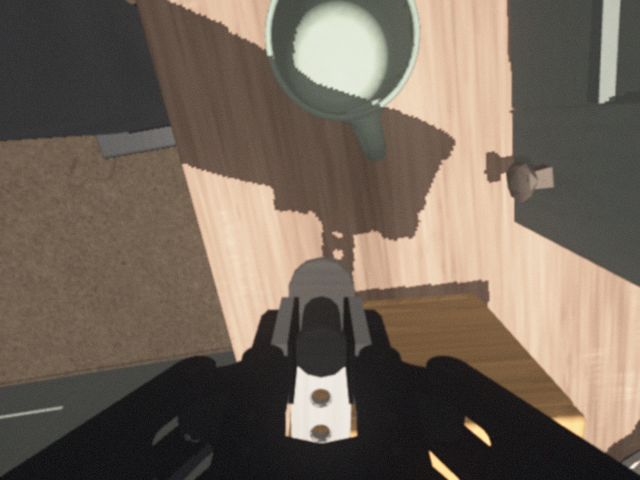

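View pics/ss3.png

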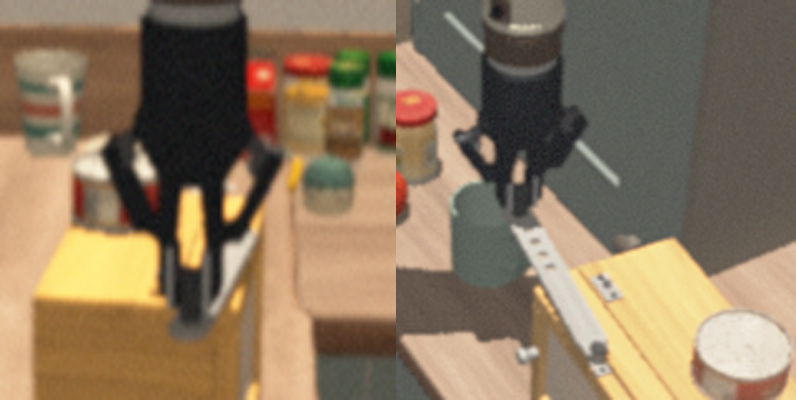

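```bash
cat >> h.py <<'E'
YAW=-.085
S0=np.array([.4143,-.4538]);PEG=np.array([.4703,-.3841])
def cv(x,y): return np.array([np.cos(YAW)*x-np.sin(YAW)*y,np.sin(YAW)*x+np.cos(YAW)*y])
HINGE=S0-cv(0,.135)
def stud(t): return HINGE+cv(-.135*np.sin(t),.135*np.cos(t))
def pose(t,s,th,off=(.2,.0135)):
    b=cv(np.sin(s-t),np.cos(s-t));h=np.arctan2(b[1],b[0]);st=stud(t)
    r=off[0]*np.cos(th)-off[1]*np.sin(th);z=.1705+off[0]*np.sin(th)+off[1]*np.cos(th)
    return np.r_[st+r*b,z],vert(h,th)
def final(peg=PEG,th=0,L=.156):
    from scipy.optimize import brentq
    t=brentq(lambda t:np.hypot(*(peg-stud(t)))-L*np.cos(th),.2,1.2)
    u=peg-stud(t);u/=np.hypot(*u)
    c=np.array([np.cos(YAW)*u[0]+np.sin(YAW)*u[1],-np.sin(YAW)*u[0]+np.cos(YAW)*u[1]])
    return t,np.arctan2(c[0],c[1])+t
E
python3 - <<'E'
from h import *
from workcell import bot
o=bot.get_obs();print(o["eef_pos"],HINGE,final(),final(th=.19))
t,s=final()
for a in[(0,.085,0),(0,.085,.1),(0,.085,.2),(0,.3,.2),(0,.55,.2),(.25,.95,.2),(t,s,.2),(t,s,.1),(t,s,0)]:
    p,T=pose(*a);print(a,p.round(4),*rows(o,p,T))
E
```

```text
[ 0.44907115 -0.25628136  0.18380697] [ 0.40283881 -0.58831261] (0.5734404952607225, np.float64(1.4830102978106279)) (0.5525424061839671, np.float64(1.460306022330835))
(0, 0.085, 0) [ 0.4481 -0.2567  0.184 ] [ 0.02 -0.01 -0.03] [-0.   -0.02 -0.  ]
(0, 0.085, 0.1) [ 0.4477 -0.259   0.2039] [ 0.12 -0.8  -0.03] [-0.   -0.02  0.57]
(0, 0.085, 0.2) [ 0.447  -0.2633  0.2235] [ 0.29 -1.59 -0.03] [-0.   -0.02  1.15]
(0, 0.3, 0.2) [ 0.4869 -0.2746  0.2235] [ 0.46 -1.59  1.62] [0.12 1.21 1.14]
(0, 0.55, 0.2) [ 0.529  -0.2982  0.2235] [ 1.1  -1.59  3.44] [0.26 2.64 1.12]
(0.25, 0.95, 0.2) [ 0.5173 -0.3184  0.2235] [ 1.98 -1.59  3.12] [0.35 3.49 1.11]
(0.5734404952607225, np.float64(1.4830102978106279), 0.2) [ 0.5016 -0.3638  0.2235] [ 3.87 -1.59  2.81] [0.47 4.69 1.08]
(0.5734404952607225, np.float64(1.4830102978106279), 0.1) [ 0.5052 -0.3614  0.2039] [ 3.76 -0.8   2.94] [0.24 4.7  0.54]
(0.5734404952607225, np.float64(1.4830102978106279), 0) [ 0.5072 -0.3601  0.184 ] [ 3.69 -0.01  3.01] [-0.    4.71 -0.  ]
```

```bash
python3 -m handwheel '[[0.05,-0.4,0,0,0,0.29],[0.12,-0.8,0,0,0,0.57],[0.2,-1.2,0,0,0,0.86],[0.29,-1.6,0,0,0,1.15],[0.29,-1.6,0,0,0,1.15]]';  python3 - <<'E'
from h import *
from workcell import bot
o=bot.get_obs();print(o["grip_width"],o["eef_pos"],o["ft_torque"])
d={}
for n in("side","wrist","scene"):
    c=bot.camera(n);d[n]=c
a=np.hstack([cv2.resize(d["side"]["color"][130:230,270:390],None,fx=3.3,fy=4,interpolation=2),cv2.resize(d["scene"]["color"][150:310,280:440],(400,400),interpolation=2)])
cv2.imwrite("pics/ss4.png",a[:,:,::-1])
for q in[(0,.3,.2),(0,.55,.2)]:
    p,T=pose(*q);print(rows(o,p,T))
E
```

```text
clock: 3.72
eef_pos: [0.448, -0.2631, 0.224]
tool_rot: [-0.397, 0.585, -0.493, 0.507]
ft_force: [1.6, 4.3, 0.2]
grip_width: 0.0178
0.017813081209143475 [ 0.44800545 -0.26309658  0.2239728 ] [ 0.63473959 -0.18971897  0.04729168]
(array([ 0.18, -0.02,  1.61]), array([ 0.24,  1.18, -0.02]))
(array([ 0.81, -0.14,  3.43]), array([ 0.53,  2.59, -0.02]))
```

View pics/ss4.png

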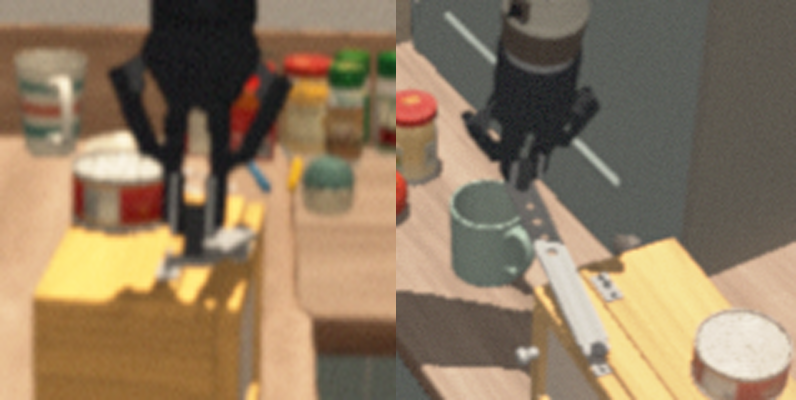

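```bash
python3 -m handwheel '[[0,0,0.55,0.08,0.4,0],[0.05,0,1.1,0.16,0.8,0],[0.16,0,1.6,0.24,1.2,0],[0.35,-0.05,2.2,0.34,1.65,0],[0.55,-0.1,2.8,0.43,2.1,0]]';  python3 - <<'E'
from h import *
from workcell import bot
o=bot.get_obs();print(o["grip_width"],o["eef_pos"],o["ft_torque"])
t,s=final()
for q in[(0,.55,.2),(.12,.75,.2),(.25,.95,.2),(.4,1.2,.2),(t-.03,s-.05,.2),(t,s,.2)]:
    p,T=pose(*q);print(q,rows(o,p,T))
E
```

```text
clock: 4.5
eef_pos: [0.5151, -0.2887, 0.2233]
tool_rot: [-0.282, 0.648, -0.579, 0.406]
ft_force: [1.7, 2.2, 0.4]
grip_width: 0.018
0.01799053792040953 [ 0.51514556 -0.28866025  0.22327334] [ 0.30078685 -0.20284155  0.02815019]
(0, 0.55, 0.2) (array([ 0.03, -0.01,  0.67]), array([ 0.09,  0.48, -0.01]))
(0.12, 0.75, 0.2) (array([ 0.43, -0.09,  0.72]), array([ 0.19,  0.93, -0.01]))
(0.25, 0.95, 0.2) (array([ 0.95, -0.2 ,  0.69]), array([ 0.27,  1.33, -0.01]))
(0.4, 1.2, 0.2) (array([ 1.72, -0.36,  0.87]), array([ 0.38,  1.89, -0.01]))
(0.5434404952607225, np.float64(1.4330102978106278), 0.2) (array([ 2.59, -0.53,  1.05]), array([ 0.48,  2.39, -0.01]))
(0.5734404952607225, np.float64(1.4830102978106279), 0.2) (array([ 2.79, -0.57,  1.1 ]), array([ 0.5 ,  2.5 , -0.01]))
```

```bash
python3 -m handwheel '[[0.03,0,0.5,0.09,0.4,0],[0.25,-0.05,0.7,0.14,0.7,0],[0.43,-0.09,0.7,0.19,0.93,0],[0.7,-0.15,0.7,0.23,1.13,0],[0.95,-0.2,0.7,0.27,1.33,0]]';  python3 - <<'E'
from h import *
from workcell import bot
o=bot.get_obs();print(o["grip_width"],o["eef_pos"],o["ft_torque"])
d={}
for n in("side","wrist","scene"):
    c=bot.camera(n);d[n]=c
a=np.hstack([cv2.resize(d["side"]["color"][130:230,270:390],None,fx=3.3,fy=4,interpolation=2),cv2.resize(d["scene"]["color"][150:310,280:440],(400,400),interpolation=2)])
cv2.imwrite("pics/ss5.png",a[:,:,::-1])
t,s=final()
for q in[(.25,.95,.2),(.4,1.2,.2),(t-.03,s-.05,.2),(t,s,.2),(t,s,.16)]:
    p,T=pose(*q);print(q,rows(o,p,T))
E
```

```text
clock: 5.12
eef_pos: [0.5162, -0.3196, 0.2237]
tool_rot: [-0.204, 0.677, -0.623, 0.334]
ft_force: [1.7, 0.9, -0.1]
grip_width: 0.0181
0.018080518836216492 [ 0.51615409 -0.3196055   0.22365636] [ 0.15637092 -0.16329982  0.03200507]
(0.25, 0.95, 0.2) (array([-0.06,  0.02, -0.  ]), array([-0.01, -0.01, -0.  ]))
(0.4, 1.2, 0.2) (array([ 0.65, -0.12,  0.35]), array([ 0.11,  0.56, -0.  ]))
(0.5434404952607225, np.float64(1.4330102978106278), 0.2) (array([ 1.45, -0.29,  0.74]), array([ 0.21,  1.06, -0.  ]))
(0.5734404952607225, np.float64(1.4830102978106279), 0.2) (array([ 1.63, -0.32,  0.84]), array([ 0.23,  1.17, -0.  ]))
(0.5734404952607225, np.float64(1.4830102978106279), 0.16) (array([ 1.61, -0.  ,  0.85]), array([ 0.21,  1.18, -0.23]))
```

View pics/ss5.png

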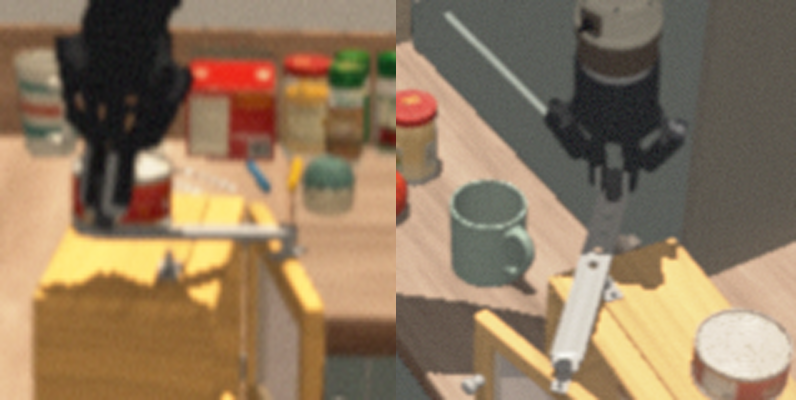

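The door is swinging open and the bar clears the peg. I'll continue to above the peg.

```bash
python3 -m handwheel '[[0.35,-0.08,0.17,0.06,0.3,0],[0.7,-0.14,0.35,0.11,0.57,0],[1.1,-0.22,0.55,0.16,0.85,0],[1.45,-0.25,0.75,0.21,1.06,-0.1],[1.62,-0.1,0.85,0.22,1.17,-0.17]]';  python3 - <<'E'
from h import *
from workcell import bot
o=bot.get_obs();print(o["grip_width"],o["eef_pos"],o["ft_torque"])
d={}
for n in("side","wrist","scene"):
    c=bot.camera(n);d[n]=c
pickle.dump((o,d),open("c6.pkl","wb"))
cv2.imwrite("pics/w6.png",d["wrist"]["color"][:,:,::-1])
a=np.hstack([cv2.resize(d["side"]["color"][130:230,270:390],None,fx=3.3,fy=4,interpolation=2),cv2.resize(d["scene"]["color"][190:310,320:440],(400,400),interpolation=2)])
cv2.imwrite("pics/ss6.png",a[:,:,::-1])
t,s=final()
for q in[(t,s,.2),(t,s,.1)]:
    p,T=pose(*q);print(q,rows(o,p,T))
E
```

```text
clock: 5.9
eef_pos: [0.5032, -0.3635, 0.2181]
tool_rot: [-0.143, 0.692, -0.659, 0.258]
ft_force: [2.5, 1.1, -0.6]
grip_width: 0.0182
0.018239994462186413 [ 0.50317857 -0.36346911  0.21809942] [ 0.06697652 -0.23028496  0.09368174]
(0.5734404952607225, np.float64(1.4830102978106279), 0.2) (array([ 0.02, -0.22, -0.02]), array([-0.01,  0.  ,  0.17]))
(0.5734404952607225, np.float64(1.4830102978106279), 0.1) (array([-0.02,  0.58, -0.03]), array([-0.01,  0.  , -0.4 ]))
```

View pics/ss6.png

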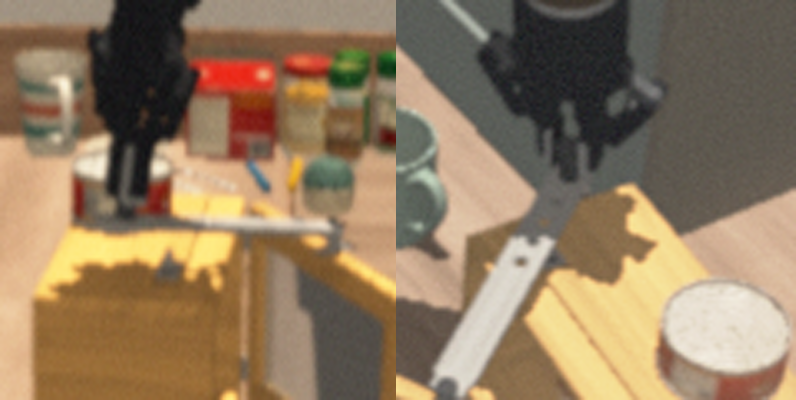

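View pics/w6.png

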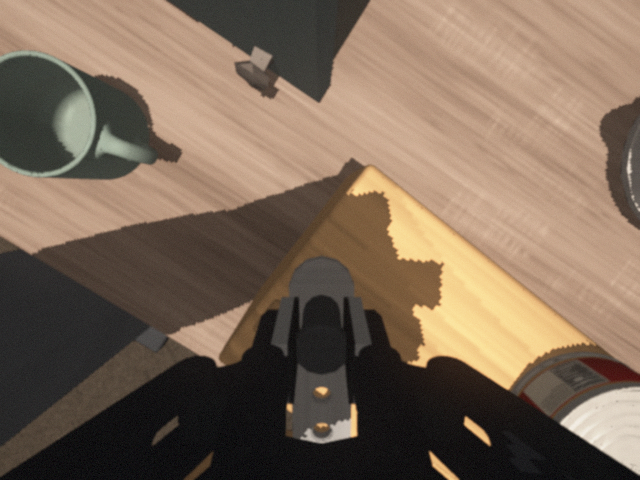

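```bash
python3 -m handwheel '[[0,0.15,0,0,0,-0.1],[0,0.3,0,0,0,-0.2],[-0.02,0.45,-0.03,0,0,-0.3],[-0.02,0.58,-0.03,0,0,-0.4],[-0.02,0.58,-0.03,0,0,-0.4]]';  python3 - <<'E'
from h import *
from workcell import bot
o=bot.get_obs();print(o["grip_width"],o["eef_pos"],o["ft_torque"])
d={}
for n in("side","wrist","scene"):
    c=bot.camera(n);d[n]=c
pickle.dump((o,d),open("c7.pkl","wb"))
A=cv2.resize(d["wrist"]["color"][370:450,280:360],(400,400),interpolation=2)
a=np.hstack([cv2.resize(d["side"]["color"][170:220,290:340],(400,400),interpolation=2),cv2.resize(d["scene"]["color"][240:300,340:400],(400,400),interpolation=2)])
cv2.imwrite("pics/ss7.png",a[:,:,::-1])
cv2.imwrite("pics/w7.png",A[:,:,::-1])
E
```

```text
clock: 6.68
eef_pos: [0.5056, -0.3598, 0.2034]
tool_rot: [-0.168, 0.687, -0.666, 0.236]
ft_force: [2.2, 0.1, -0.5]
grip_width: 0.0175
0.0175100493085614 [ 0.50564884 -0.3598353   0.20337296] [ 0.06580514 -0.27451643  0.08280693]
```

View pics/ss7.png

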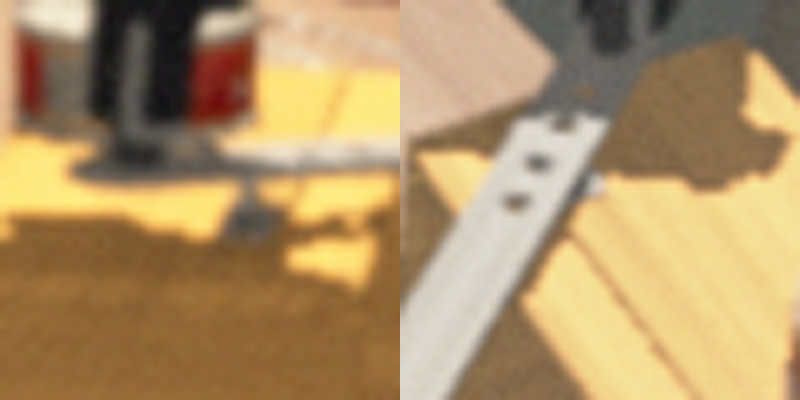

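View pics/w7.png

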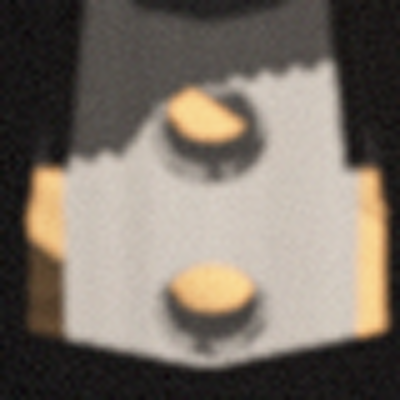

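Run:
```python
from h import *
o1,d1=pickle.load(open("c1.pkl","rb"));o,d=pickle.load(open("c7.pkl","rb"))
S=d1["scene"];D=d1["side"]
pp=proj(S,[[*PEG,.1815]])[0];print("peg pred scene",pp)
a=cv2.resize(S["color"][240:290,340:390],(500,500),interpolation=2)
b=cv2.resize(D["color"][170:220,290:340],(500,500),interpolation=2)[:,:300]
print("peg pred side",proj(D,[[*PEG,.1815]])[0])
cv2.imwrite("pics/peg.png",np.hstack([a,b])[:,:,::-1])
for n,p in ((156,(563,122)),(136,(537,162)),(116,(514,202))):
    u=(340+(p[0]-400)/6.667,240+p[1]/6.667);th=.1
    print(n,u,atz(d["scene"],u,.1705+n*1e-3*np.sin(th)+.005))
Rt=R.from_quat(o["tool_rot"]).as_matrix();bx=-Rt[:,0];print("bar dir",bx,np.arcsin(bx[2]))
print("hole by eef",o["eef_pos"]-.044*bx+Rt[:,1]*0.0085)
```

```text
peg pred scene [363.67543768 259.45946792]
peg pred side [320.5796819 192.193764 ]
156 (364.4487775611219, 258.2990850457477) [ 0.46779685 -0.39015048  0.19107401]
136 (360.54897255137246, 264.298785060747) [ 0.45011229 -0.40105441  0.18907734]
116 (357.09914504274786, 270.2984850757462) [ 0.43367643 -0.41222354  0.18708068]
bar dir [0.83230236 0.54508206 0.10078855] 0.10095997710363136
hole by eef [ 0.46974255 -0.38334699  0.19048155]
```

View pics/peg.png

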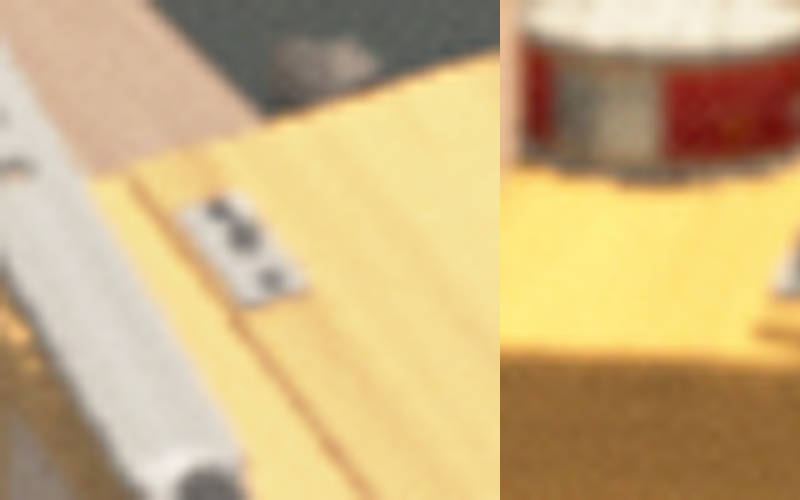

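Run:
```python
from h import *
o1,d1=pickle.load(open("c1.pkl","rb"));W=d1["wrist"];S=d1["scene"]
for z in(.16,.163,.166): print(z,(proj(W,[[*PEG,z]])[0]-(340,330))*8,(proj(S,[[*PEG,z]])[0]-(340,240))*10)
d0=pickle.load(open("c0.pkl","rb"))
a=cv2.resize(np.mean([d0["scene"]["color"].astype(float),S["color"].astype(float)],0).astype(np.uint8)[250:275,350:380],(720,600),interpolation=2)
cv2.imwrite("pics/peg2.png",a[:,:,::-1])
print((proj(S,[[*PEG,.1815]])[0]-(350,250))*24,(proj(S,[[*PEG,.163]])[0]-(350,250))*24)
```

```text
0.16 [264.19508061 252.76720785] [231.39957415 262.07885247]
0.163 [267.88802562 269.82770718] [232.14092697 252.74609737]
0.166 [271.64721766 287.19342432] [232.8841599  243.38639427]
[328.21050441 227.02722999] [317.13822473 366.59063368]
```

View pics/peg2.png

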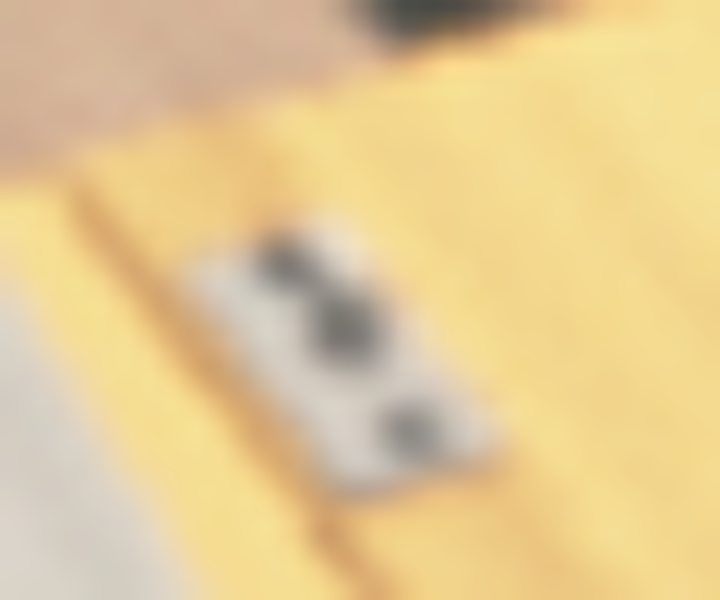

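```bash
cat > go.py <<'E'
import sys
from h import *
from workcell import bot
o=bot.get_obs();print(o["eef_pos"].round(4),o["ft_force"].round(2),o["ft_torque"].round(3),round(o["grip_width"],4))
Rt=R.from_quat(o["tool_rot"]).as_matrix();bx=-Rt[:,0];th=np.arcsin(bx[2])
hole=o["eef_pos"]-.044*bx;hole=hole+Rt[:,1]*.0135
print("th",th.round(4),"hole",hole.round(4))
pg=np.array([float(sys.argv[1]),float(sys.argv[2])]) if len(sys.argv)>2 else PEG
t,s=final(pg)
for th in map(float,sys.argv[3:]):
    p,T=pose(*final(pg,th),th);print(th,p.round(4),*rows(o,p,T))
E
python3 go.py .4703 -.3841 .1 .08 .07 .06 .05
```

```text
[ 0.5053 -0.3603  0.2039] [ 1.9   0.18 -1.07] [ 0.167 -0.283  0.059] 0.0177
th 0.1014 hole [ 0.4698 -0.3835  0.186 ]
0.1 [ 0.5059 -0.361   0.2039] [-0.   -0.    0.03] [ 0.    0.01 -0.01]
0.08 [ 0.5062 -0.3608  0.1999] [-0.    0.16  0.03] [ 0.    0.01 -0.12]
0.07 [ 0.5063 -0.3607  0.198 ] [-0.    0.24  0.03] [ 0.    0.01 -0.18]
0.06 [ 0.5064 -0.3606  0.196 ] [0.   0.32 0.03] [ 0.    0.01 -0.24]
0.05 [ 0.5066 -0.3605  0.194 ] [0.   0.4  0.03] [ 0.    0.01 -0.29]
```

```bash
python3 -m handwheel '[[0,0.08,0.03,0,0,-0.06],[0,0.12,0.03,0,0,-0.1],[0,0.16,0.03,0,0,-0.12],[0,0.2,0.03,0,0,-0.15],[0,0.2,0.03,0,0,-0.15]]'; python3 go.py .4703 -.3841 .07 .06 .05
```

```text
clock: 7.45
eef_pos: [0.5062, -0.3606, 0.1987]
tool_rot: [-0.176, 0.685, -0.67, 0.227]
ft_force: [1.0, 0.9, -0.1]
grip_width: 0.0177
[ 0.5062 -0.3606  0.1987] [ 1.04  0.92 -0.07] [ 0.156 -0.256  0.019] 0.0177
th 0.0751 hole [ 0.4704 -0.3841  0.182 ]
0.07 [ 0.5063 -0.3607  0.198 ] [0.   0.03 0.  ] [ 0.    0.01 -0.03]
0.06 [ 0.5064 -0.3606  0.196 ] [0.   0.11 0.  ] [ 0.    0.02 -0.09]
0.05 [ 0.5066 -0.3605  0.194 ] [-0.    0.19  0.  ] [ 0.    0.02 -0.14]
```

Run:
```python
from h import *
from workcell import bot
d={n:bot.camera(n) for n in("side","wrist","scene")}
a=np.hstack([cv2.resize(d["side"]["color"][180:210,305:335],(400,400),interpolation=2),cv2.resize(d["scene"]["color"][245:285,345:385],(400,400),interpolation=2)])
cv2.imwrite("pics/ss8.png",a[:,:,::-1])
```

```text
(no output)
```

View pics/ss8.png

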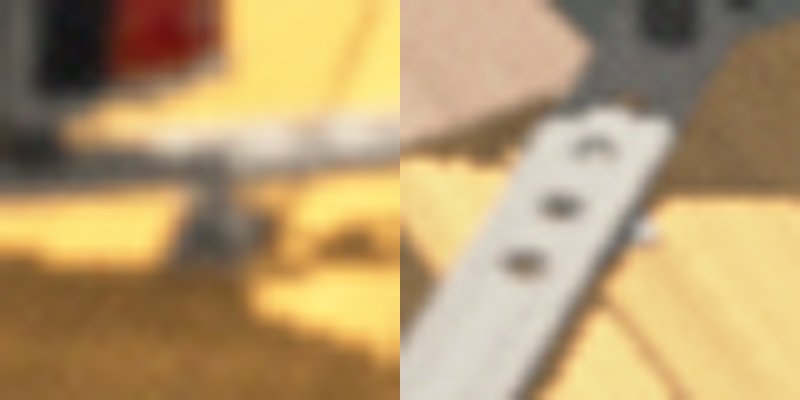

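The bright spot in the 156 mm hole, at (600,155) in the right-hand crop, looks like the peg's dome. I'll lower gently.

```bash
python3 -m handwheel '[[0,0.04,0,0,0,-0.03],[0,0.06,0,0,0,-0.05],[0,0.08,0,0,0,-0.06],[0,0.08,0,0,0,-0.06],[0,0.08,0,0,0,-0.06]]'; python3 go.py .4703 -.3841 .06 .05
```

```text
clock: 8.22
eef_pos: [0.5063, -0.3606, 0.1969]
tool_rot: [-0.18, 0.684, -0.671, 0.224]
ft_force: [1.9, 0.5, -0.7]
grip_width: 0.0182
[ 0.5063 -0.3606  0.1969] [ 1.86  0.52 -0.66] [ 0.12  -0.281  0.086] 0.0182
th 0.0648 hole [ 0.4703 -0.3842  0.1805]
0.06 [ 0.5064 -0.3606  0.196 ] [-0.    0.04  0.  ] [-0.    0.01 -0.03]
0.05 [ 0.5066 -0.3605  0.194 ] [-0.    0.12  0.  ] [-0.    0.01 -0.08]
```

```bash
python3 -m handwheel '[[0,0.04,0,0,0,-0.03],[0,0.06,0,0,0,-0.05],[0,0.08,0,0,0,-0.06],[0,0.08,0,0,0,-0.06],[0,0.08,0,0,0,-0.06]]'; python3 go.py .4703 -.3841 .05 .04
python3 - <<'E'
from h import *
from workcell import bot
d={n:bot.camera(n) for n in("side","scene")}
a=np.hstack([cv2.resize(d["side"]["color"][180:210,305:335],(400,400),interpolation=2),cv2.resize(d["scene"]["color"][245:285,345:385],(400,400),interpolation=2)])
cv2.imwrite("pics/ss9.png",a[:,:,::-1])
E
```

```text
clock: 8.85
eef_pos: [0.5065, -0.3605, 0.1948]
tool_rot: [-0.183, 0.683, -0.672, 0.22]
ft_force: [2.5, 1.1, -0.9]
grip_width: 0.0176
[ 0.5065 -0.3605  0.1948] [ 2.53  1.07 -0.89] [ 0.223 -0.412  0.072] 0.0176
th 0.0545 hole [ 0.4704 -0.3841  0.179 ]
0.05 [ 0.5066 -0.3605  0.194 ] [0.   0.03 0.  ] [-0.    0.02 -0.03]
0.04 [ 0.5067 -0.3604  0.192 ] [0.   0.11 0.  ] [-0.    0.02 -0.08]
```

View pics/ss9.png

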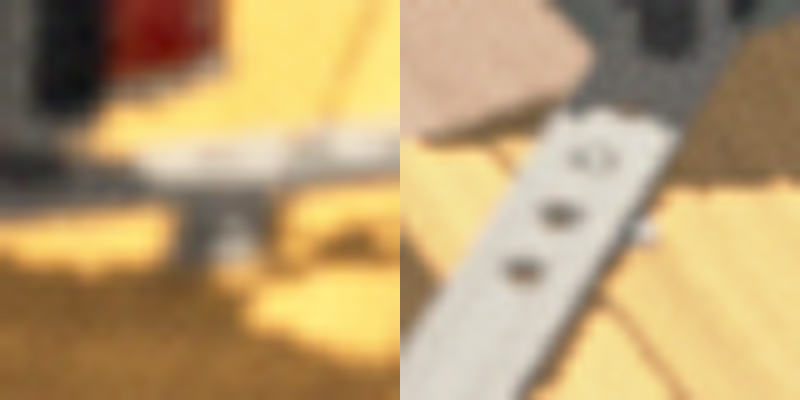

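```bash
python3 -m handwheel '[[0,0.04,0,0,0,-0.03],[0,0.06,0,0,0,-0.05],[0,0.08,0,0,0,-0.06],[0,0.08,0,0,0,-0.06],[0,0.08,0,0,0,-0.06]]'; python3 go.py .4703 -.3841 .04 .03
```

```text
clock: 9.57
eef_pos: [0.5067, -0.3604, 0.1929]
tool_rot: [-0.187, 0.682, -0.673, 0.217]
ft_force: [2.8, 1.5, -0.2]
grip_width: 0.0176
[ 0.5067 -0.3604  0.1929] [ 2.78  1.53 -0.24] [ 0.358 -0.564  0.062] 0.0176
th 0.0441 hole [ 0.4704 -0.3842  0.1774]
0.04 [ 0.5067 -0.3604  0.192 ] [-0.    0.04  0.  ] [-0.    0.02 -0.02]
0.03 [ 0.5068 -0.3604  0.19  ] [-0.    0.11  0.  ] [-0.    0.02 -0.08]
```

```bash
python3 -m handwheel '[[0,0.04,0,0,0,-0.03],[0,0.08,0,0,0,-0.06],[0,0.12,0,0,0,-0.09],[0,0.16,0,0,0,-0.12],[0,0.16,0,0,0,-0.12]]'; python3 go.py .4703 -.3841 .02 0
python3 - <<'E'
from h import *
from workcell import bot
d={n:bot.camera(n) for n in("side","scene")}
a=np.hstack([cv2.resize(d["side"]["color"][180:210,305:335],(400,400),interpolation=2),cv2.resize(d["scene"]["color"][245:285,345:385],(400,400),interpolation=2)])
cv2.imwrite("pics/ss10.png",a[:,:,::-1])
E
```

```text
clock: 10.2
eef_pos: [0.5069, -0.3603, 0.1887]
tool_rot: [-0.194, 0.68, -0.675, 0.21]
ft_force: [4.6, 2.2, 0.0]
grip_width: 0.0175
[ 0.5069 -0.3603  0.1887] [4.64 2.23 0.  ] [ 0.531 -0.919  0.132] 0.0175
th 0.023 hole [ 0.4704 -0.3842  0.1742]
0.02 [ 0.507  -0.3603  0.188 ] [-0.    0.03  0.  ] [-0.    0.02 -0.02]
0.0 [ 0.5072 -0.3601  0.184 ] [-0.01  0.19  0.  ] [-0.    0.02 -0.13]
```

View pics/ss10.png

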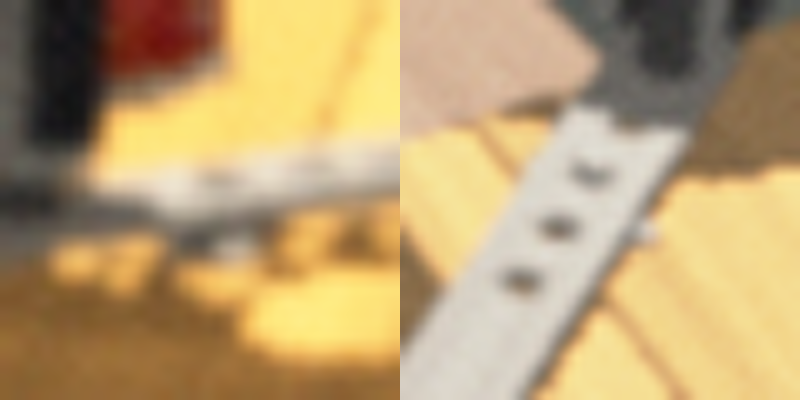

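```bash
python3 -m handwheel '[[-0.02,0,0,0,0,0],[-0.03,0.04,0,0,0,-0.03],[-0.03,0.08,0,0,0,-0.06],[-0.03,0.08,0,0,0,-0.06],[-0.03,0.08,0,0,0,-0.06]]'; python3 go.py .4703 -.3841 0
```

```text
clock: 10.92
eef_pos: [0.5071, -0.3601, 0.1866]
tool_rot: [-0.198, 0.679, -0.676, 0.206]
ft_force: [3.9, 1.1, -0.9]
grip_width: 0.0177
[ 0.5071 -0.3601  0.1866] [ 3.93  1.08 -0.92] [ 0.194 -0.558  0.129] 0.0177
th 0.0119 hole [ 0.4704 -0.384   0.1726]
0.0 [ 0.5072 -0.3601  0.184 ] [-0.   0.1  0. ] [ 0.    0.01 -0.07]
```

```bash
python3 -m handwheel '[[-0.02,0.03,0,0,0,-0.02],[-0.03,0.06,0,0,0,-0.04],[-0.03,0.1,0,0,0,-0.07],[-0.03,0.1,0,0,0,-0.07],[-0.03,0.1,0,0,0,-0.07]]'; python3 go.py .4703 -.3841 0
python3 - <<'E'
from h import *
from workcell import bot
d={n:bot.camera(n) for n in("side","scene")}
a=np.hstack([cv2.resize(d["side"]["color"][170:220,285:335],(400,400),interpolation=2),cv2.resize(d["scene"]["color"][245:285,345:385],(400,400),interpolation=2)])
cv2.imwrite("pics/ss11.png",a[:,:,::-1])
E
```

```text
clock: 11.55
eef_pos: [0.508, -0.3595, 0.1845]
tool_rot: [0.202, -0.678, 0.678, -0.202]
ft_force: [1.6, 0.6, 1.1]
grip_width: 0.0175
[ 0.508  -0.3595  0.1845] [1.65 0.65 1.09] [ 0.16  -0.297  0.047] 0.0175
th 0.0002 hole [ 0.4711 -0.3836  0.171 ]
0.0 [ 0.5072 -0.3601  0.184 ] [0.04 0.02 0.  ] [-0.    0.01 -0.  ]
```

View pics/ss11.png

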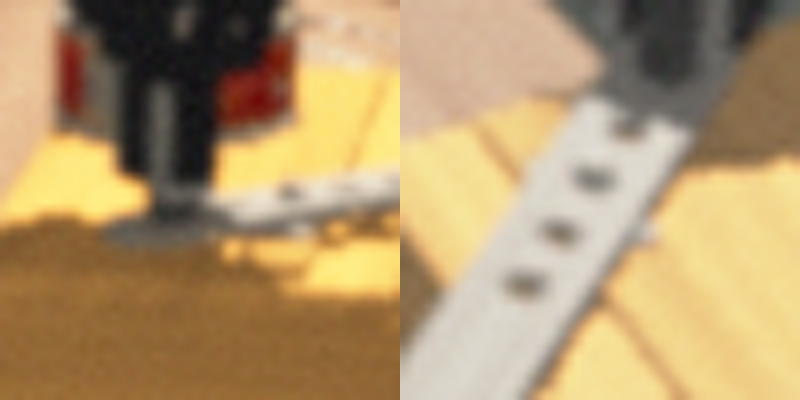

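Run:
```python
from h import *
from workcell import bot
d={n:bot.camera(n) for n in("side","scene","wrist")}
pickle.dump(d,open("c12.pkl","wb"))
cv2.imwrite("pics/w12.png",cv2.resize(d["wrist"]["color"][370:450,280:360],(600,600),interpolation=2)[:,:,::-1])
A=d["scene"]["color"][248:272,352:376]
cv2.imwrite("pics/s12.png",cv2.resize(A,(600,600),interpolation=2)[:,:,::-1])
```

```text
(no output)
```

View pics/w12.png

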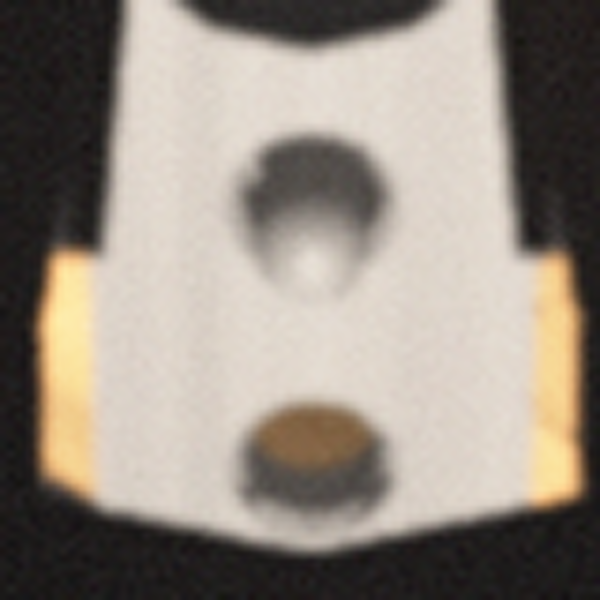

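View pics/s12.png

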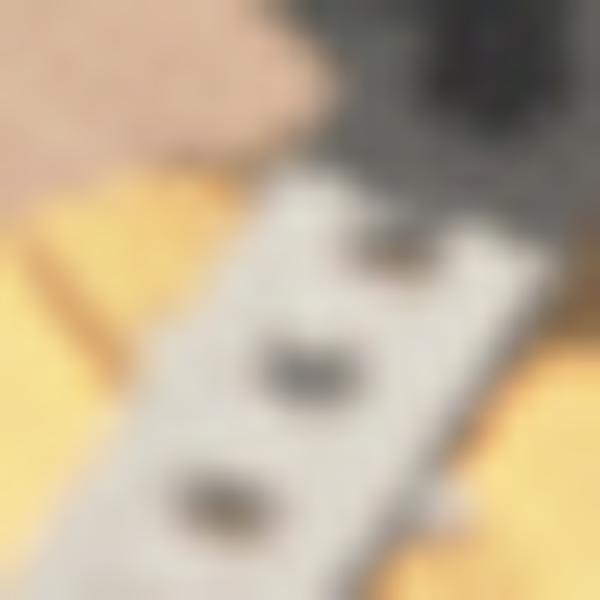

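The wrist crop shows the peg standing up through the nearer visible hole, at (315,230). I'll check which hole that is by projecting the known hole positions.

Run:
```python
from h import *
from workcell import bot
o=bot.get_obs();d=pickle.load(open("c12.pkl","rb"))
Rt=R.from_quat(o["tool_rot"]).as_matrix();bx=-Rt[:,0];up=-Rt[:,1]
print(proj(d["wrist"],[o["eef_pos"]]))
for n in(176,156,136,116):
    P=o["eef_pos"]+bx*(n-200)*1e-3+up*(-.0135+.005)
    print(n,((proj(d["wrist"],[P])[0]-(280,370))*7.5).round(),((proj(d["scene"],[P+np.array([-.002,-.0067,0])])[0]-(352,248))*25).round())
```

```text
[[318.97592605 319.65259255]]
176 [294. -84.] [400. 246.]
156 [294. 199.] [315. 374.]
136 [295. 465.] [228. 505.]
116 [295. 715.] [140. 639.]
```

The projected positions match: the peg is through the 156 mm hole, and the bar is level (tilt about 0). I'll release with a partial opening and go straight up.

```bash
python3 -m handwheel '[[0,0,0,0,0,0],[0,0,0,0,0,0],[0,0,0,0,0,0],[0,0,0,0,0,0],[0,0,0,0,0,0]]' 0.2
python3 - <<'E'
from h import *
from workcell import bot
d={n:bot.camera(n) for n in("scene","wrist")}
cv2.imwrite("pics/w13.png",d["wrist"]["color"][:,:,::-1])
E
```

```text
clock: 12.42
eef_pos: [0.5079, -0.3596, 0.1844]
tool_rot: [0.202, -0.678, 0.678, -0.202]
ft_force: [-0.4, -0.4, -0.1]
grip_width: 0.0514
```

View pics/w13.png

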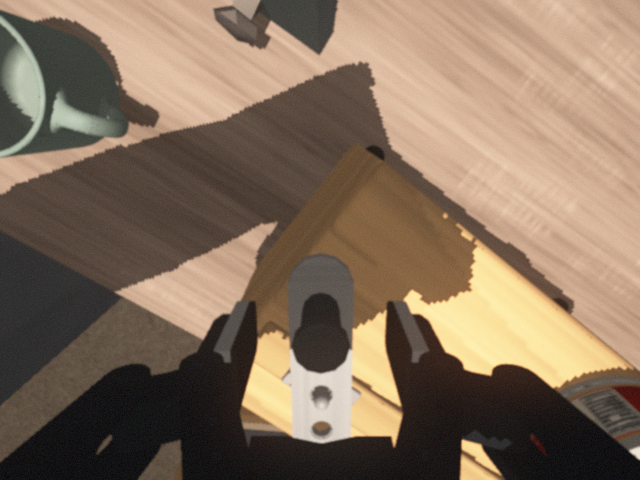

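The jaws are clear of the cap on both sides, and the peg is still in its hole at (321,397). I'll raise the arm straight up.

```bash
python3 -m handwheel '[[0,-0.5,0,0,0,0],[0,-1.5,0,0,0,0],[0,-3,0,0,0,0],[0,-4.5,0,0,0,0],[0,-5.5,0,0,0,0]]' 0.2
python3 - <<'E'
from h import *
from workcell import bot
d={n:bot.camera(n) for n in("scene","wrist","side")}
cv2.imwrite("pics/w14.png",d["wrist"]["color"][:,:,::-1])
cv2.imwrite("pics/s14.png",np.hstack([cv2.resize(d["scene"]["color"][220:400,290:460],(400,424),interpolation=2),cv2.resize(d["side"]["color"][150:280,260:380],(391,424),interpolation=2)])[:,:,::-1])
E
```

```text
clock: 13.15
eef_pos: [0.5083, -0.3598, 0.3254]
tool_rot: [0.201, -0.676, 0.679, -0.203]
ft_force: [0.3, 0.6, -0.1]
grip_width: 0.0512
```

View pics/w14.png

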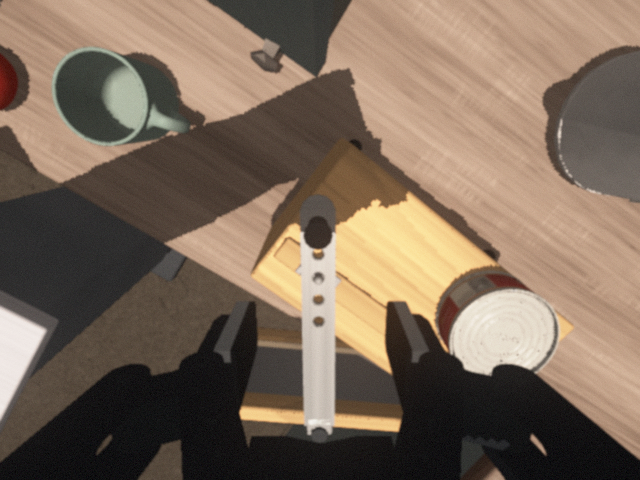

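View pics/s14.png

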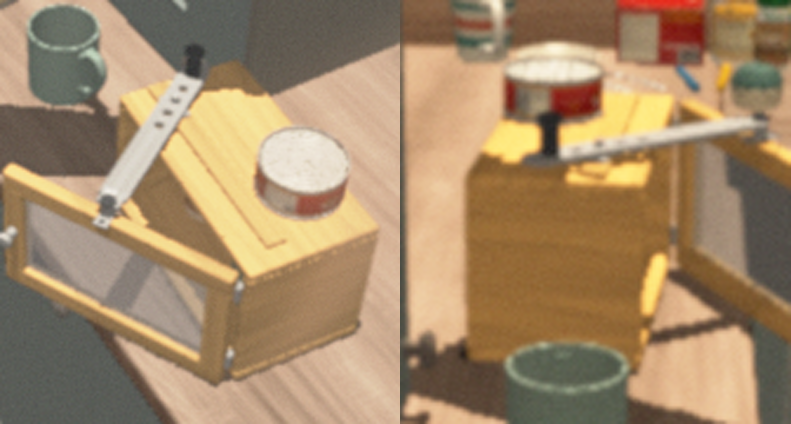

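The door stands open by itself and the bar is flat. The peg shows in the second hole from the knob, at (318,277) in the wrist view. The tin and mug are in place and the gripper is clear, so I'll hand in.

```bash
python3 -c "
from workcell import bot
print(bot.job_done())"
```

```text
the job is handed in; nothing more can be done
None
```

The door is propped open on the stay bar, and I handed the job in at about 13 s of the 64 s allowed. I lifted the bar by its knob, swung it back over the cabinet, and pushed along it to open the door by about 0.57 rad. Then I lowered the second hole from the knob over the peg in steps of about 2 to 4 mm and released the knob.

- **Force:** The force readings while lowering stayed at about 5 N or less. There was no upward push from the peg, and the sideways load of about 5 N eased after I shifted the grip slightly.
- **Right hole:** Projecting the known hole positions into the wrist and scene pictures showed the peg standing in the hole 156 mm from the stud.
- **After release:** With the gripper raised about 14 cm clear, the pictures show the bar lying flat and the door staying open. The tin and mug are where they were. I did not re-check the jar, tomato and timer closely, but the arm never went near them.
- **Disagreement:** The scene camera read about 7 mm off from the arm's own position near the knob and the holes. I corrected for that, and the corrected positions agreed to within a few tenths of a millimetre.

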